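# Butt the blue mounting bar against the marking-out fence

## Robot

A 6-joint arm with a two-finger parallel gripper is mounted at the origin on the work surface. World frame = base frame: x ahead of the robot, y to its left, z up, the work surface at z = 0. Lengths are in m, angles in rad, forces in N, time in s.
With the tool pointing down it reaches from about 0.225 to 0.725 m from the base axis. Payload 3.1 kg.
Tool frame: the origin (TCP) lies at the very end of the fingers, on their centre line; the grasp point (between the pads) lies 19 mm behind it (r.grasp_offset is the distance from the TCP to the grasp point, in m); x points along the fingers, z is the direction in which the jaws open and shut, and the axes are right-handed (so a half turn about x gives the same grasp; the last joint's range is limited). The gripper opens to 85 mm and grips with 20 to 120 N. Pads are 22 mm wide; open, the fingers measure 114 mm over their backs; the gripper's body (76 mm by 85 mm) begins 54 mm behind the grasp point. The pads swing forward as they close: fully open they stand 13 mm farther back than shut.
Start: joints at [1.034, 0.048, 0.099, 1.622, 0, 1.443], TCP at [0.209, 0.482, 0.231] pointing down, gripper open.
Joint ranges: [-2.91, 2.91], [-0.99, 1.94], [-1.21, 1.42], [-2.12, 2.29], [-1.49, 1.47], [-3.14, 3.14]. Speed limits (rad/s): [2.79, 2.79, 3.14, 3.14, 3.14, 3.14].

## Interface

Orientations are given as a unit quaternion [w, x, y, z].
In Python, from plant import r gives the robot as it stands. The module is installed in compiled form; this text tells all that it offers.
- The arm moves only by the tool move_arm, never from a script. Its arguments are lists of equal length, an entry for each row: "gripper": the closure in counts, from 0 (fully open) to 255 (shut); "xyz": the shift along the tool's x, y, z in cm, a list of three; "roll": the turn about the tool's x in units of 5 degrees (1.0 is 5 degrees). A call has 1 to 8 rows; each row shifts and turns the commanded pose from where the row before left it, along the tool's axes as they then stand; what a row does not reach is not made up. A row lasts 1/10 s, in which the tool goes at most 50 mm and 8.59 degrees, less where a joint would pass 70% of its speed; a pose out of reach is approached as far as the arm can. A call with a gripper value outside its range is refused whole. The fingers move at their own pace and stop on an object; "newtons" is the grip in N (left out, the last holds). Time passes only in rows, so rows that do not move let the fingers close. It gives the time, the measured TCP pose, the force and the opening at its end, in the units of the state.
- r.get_obs(): the state, without advancing time (a new reading comes with each control period).
- r.grab_frame(name): name is "scene" or "top" or "wrist"; returns the picture (384x512x3 uint8, blue, green, red); there is no depth.
- r.get_calibration(name): a dict with "vertical_fov" (degrees; the focal length in pixels is half the picture's height over the tangent of half this angle, whatever the lens; pixels are square), "cx", "cy" (the principal point, pixels), "R" (3x3) and "t" (3): a world point X has camera coordinates R X + t; the wrist camera has in their place "T_tool_cam" (4x4, takes a point from camera to tool coordinates, whose origin is the TCP and whose axes are the tool frame's). Camera axes: x right, y down, z forward; pixel columns grow to the right and rows downward; lengths in m; the calibration is good to about 2 mm. The wrist camera is an equidistant fisheye: a pixel r from the principal point sees the ray r / f radians off the axis. A picture is of the moment at which its call begins: read the wrist's pose just before it. get_calibration takes no time and is no camera call.
- r.job_done(): hands the job in, once; it reports no verdict.
Trained networks look in the newest picture that a camera, given by its name, has taken for a name from the list of things; names that differ only in an ending like _2 or _b are one class to them, and where a whole thing is asked for, a point or a joint stands for the part that bears it (a point fixed in the world has none). Each returns a list of dicts, best first, with "p" (0 to 1); they miss things now and then, are a little off and sometimes report something else, mostly with a low value. They report only what shows in the picture. A call takes as long as a camera call.
- r.masks_of(name, camera): "region" (384x512 bool, what is visible of it) and "extent" ([left, top, right, bottom] in pixels, round what is visible of it).
The state is a dict: "clock": time; "joints": joint angles; "joint_velocities": joint speeds; "effort": joint torques, N m; "position": TCP position; "tool_rot": TCP orientation; "wrist_force": force on the tool from outside, world axes, zero at the start; "moment": the same for the moment, N m; "finger_gap": finger opening in m.
Only numpy, scipy, OpenCV 4.12 (cv2) and the standard library are available. Lean on these libraries where they do the work, as an engineer would, in place of code of your own. Each camera call takes 0.05 s, during which the arm holds its last target.

## Task

On the engine bench, slide the blue mounting bar across the bench top, pushing it near both ends, until it lies flat and parallel against the long dark-grey angle-iron fence, its whole length backed by the fence, ready for marking out. Do not lift it off the bench, leave the red bar where it is, and let go of the bar when done.

Things in the scene. Friction and masses are not known exactly. Their poses are not given: they have to be found in the camera images.
- blue_bar: blue solid bar with three steel-ringed bolt holes on top, loose, flat on the bench: 200 mm long (its y), 30 mm wide (its x), 20 mm high (its z), about 0.33 kg. Origin: middle of its underside, on the bench top (z = 0). It starts on the robot's side of the fence, skewed to it by up to 26 degrees, its centre 75 to 110 mm from the face
- red_bar: red painted bar of the same shape and size as the blue one, lying beside it in front of the other half of the fence (left and right change); it must stay where it is. Origin: middle of its underside; long axis y
- fence: dark grey steel angle iron bolted to the bench, immovable, 660 mm long (its y), upright leg 30 mm high, 5 mm thick, foot pointing away from the robot. Origin: foot of the flat face towards the robot, half-way along, at bench level. x points away from the robot, into the face: the blue bar is flush with its centre at x = -15 mm. A loose 57 mm high piston stands 230 mm on the robot's side of its middle

How it is judged:
At the end, for the whole second after the job is handed in: The blue bar lies flat and at rest in front of the fence, its centre within 10 mm of flush against the face, parallel within 10 degrees, its whole length backed by the fence (centre at most 235 mm from the fence's middle); the red bar is within 20 mm of where it started (x of blue_bar in the frame of fence between -0.025 and -0.008 m and y of blue_bar in the frame of fence between -0.235 and 0.235 m and angle between the y axis of blue_bar and the y axis of fence, either way round below 0.175 rad and height (world z) of blue_bar below 0.008 m and angle between blue_bar's own z axis and vertical below 0.1 rad and linear speed of blue_bar below 0.01 m/s and distance of red_bar from where it was at the start of the episode below 0.02 m); the robot touches nothing.
It fails at once if the blue bar is lifted off the bench (more than 20 mm) (height (world z) of blue_bar above 0.02 m).
It fails at once if the red bar is moved more than 20 mm (distance of red_bar from where it was at the start of the episode above 0.02 m).
It also fails if it takes over 45 s, if anything falls off the work surface, if the arm or the gripper's body presses on something with over 40 N, if the wrist force passes 120 N, or if a joint passes its speed limit or range.

## Working session

There is one attempt and no reset: what is moved stays moved. The work goes in short steps, Python scripts to look and compute and a tool call to move; the robot and the scene stay as the last step left them, time stands still between calls to the robot, and variables do not carry over. Pictures are saved under pics/ and viewed, and the job is handed in when it is done.

Besides the shell and the picture viewer there is one more tool, called after "Request:" by a JSON object that holds its "fn" and its "kwargs". move_arm: Moves the arm, as the interface text tells. Its arguments: {"type":"object","properties":{"gripper":{"type":"array"},"xyz":{"type":"array"},"roll":{"type":"array"},"newtons":{"type":"number"}},"required":["gripper","xyz","roll"]}

```bash
mkdir -p pics; ls
python3 - <<'E'
from plant import r
import cv2,numpy as np
for n in("top","scene"):
    im=r.grab_frame(n);cv2.imwrite(f"pics/{n}0.png",im)
    c=r.get_calibration(n);print(n,c)
o=r.get_obs()
for k in o: print(k,np.round(o[k],3))
for t in ("blue_bar","red_bar","fence"):
    for m in r.masks_of(t,"top"): print(t,m["p"],m["extent"])
E
```

```text
pics
top {'vertical_fov': 54.84167524640449, 'cx': 259.95468771588367, 'cy': 191.59153609274216, 'R': array([[-0.17520572, -0.98453098,  0.00130837],
       [-0.96150653,  0.1708223 , -0.21523228],
       [ 0.21167935, -0.03896793, -0.97656201]]), 't': array([0.08882144, 0.55612173, 0.56065652])}
scene {'vertical_fov': 47.58484340024302, 'cx': 262.40230725671404, 'cy': 191.1642931994414, 'R': array([[ 0.79767848,  0.6026924 ,  0.02170064],
       [ 0.35898641, -0.4455987 , -0.82010399],
       [-0.48460067,  0.66196953, -0.57180288]]), 't': array([-0.46531685, -0.15662323,  1.12761611])}
clock 0.1
joints [ 1.034  0.049  0.098  1.622 -0.     1.443]
joint_velocities [-0.001 -0.001  0.003  0.    -0.    -0.001]
effort [ 2.0000e-03 -3.3985e+01  3.2094e+01  1.6000e-02 -0.0000e+00  0.0000e+00]
position [0.208 0.481 0.23 ]
tool_rot [ 0.59  -0.388  0.592  0.388]
wrist_force [-0.348 -0.572  0.287]
moment [-0.037 -0.006  0.034]
finger_gap 0.085
blue_bar 0.64 [145.9, 239.2, 258.9, 297.7]
red_bar 0.64 [308.6, 193.3, 423.8, 218.8]
fence 0.83 [91.2, 108.9, 440.0, 254.3]
```

View pics/top0.png

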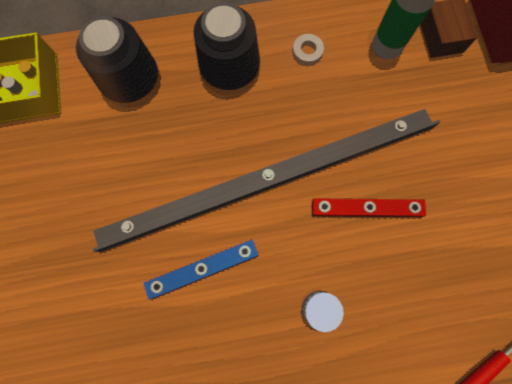

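View pics/scene0.png

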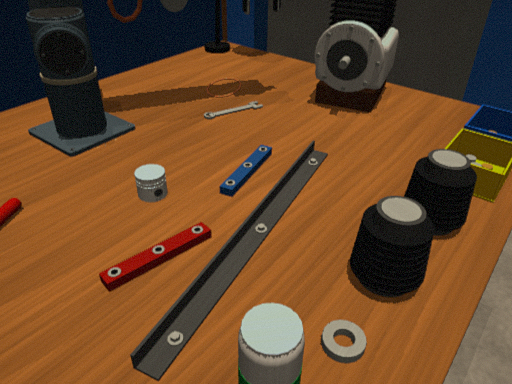

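```bash
cat > h.py <<'E'
from plant import r
import cv2,numpy as np
def cam(n):
    c=r.get_calibration(n); f=192/np.tan(np.radians(c["vertical_fov"])/2); return c,f
def w(n,uv,z):
    c,f=cam(n); uv=np.atleast_2d(np.array(uv,float))
    d=np.c_[(uv[:,0]-c["cx"])/f,(uv[:,1]-c["cy"])/f,np.ones(len(uv))]@c["R"]
    C=-c["R"].T@c["t"]; return (C+d*((z-C[2])/d[:,2])[:,None])[:,:2]
def px(n,X):
    c,f=cam(n); p=np.atleast_2d(X)@c["R"].T+c["t"]; return np.c_[p[:,0]/p[:,2]*f+c["cx"],p[:,1]/p[:,2]*f+c["cy"]]
E
python3 - <<'E'
from h import *
c,f=cam("top");print("C",-c["R"].T@c["t"], "base px scene",px("scene",[0,0,0]),"tcp top",px("top",[.208,.481,.23]),px("scene",[.208,.481,.23]))
im=cv2.imread("pics/top0.png")
cv2.imwrite("pics/z1.png",cv2.resize(im[90:310,80:280],None,fx=4,fy=4,interpolation=2)[:600*2][280:,:][:600])
cv2.imwrite("pics/z2.png",cv2.resize(im[100:230,250:450],None,fx=4,fy=4,interpolation=2))
hsv=cv2.cvtColor(im,cv2.COLOR_BGR2HSV)
for nm,m in(("blue",(hsv[...,0]>100)&(hsv[...,0]<125)&(hsv[...,1]>120)&(hsv[...,2]>100)),("red",((hsv[...,0]<4)|(hsv[...,0]>176))&(hsv[...,1]>200)&(hsv[...,2]>130))):
    m=m.astype(np.uint8);m[:180]=0;m[310:]=0;m=cv2.morphologyEx(m,cv2.MORPH_OPEN,np.ones((3,3)))
    k=max(cv2.findContours(m,0,2)[0],key=cv2.contourArea)[:,0]
    p=w("top",k,.02)
    q=cv2.minAreaRect((p*1000).astype(np.float32));print(nm,q,cv2.boxPoints(q).tolist())
E
```

```text
C [0.43159729 0.01429709 0.667095  ] base px scene [[ 82.69986008 130.67738507]] tcp top [[-171.1090552   589.78947087]] [[260.78285596  17.17886373]]
blue ((448.1969299316406, 150.60260009765625), (27.96007537841797, 68.50748443603516), 11.665098190307617) [[427.5798645019531, 181.32223510742188], [441.4314270019531, 114.22969055175781], [468.8139953613281, 119.88296508789062], [454.9624328613281, 186.9755096435547]]
red ((517.5670776367188, -157.34454345703125), (69.17444610595703, 25.213943481445312), 79.9211654663086) [[499.101806640625, -189.19175720214844], [523.9266357421875, -193.60426330566406], [536.0323486328125, -125.49732971191406], [511.20751953125, -121.08482360839844]]
```

View pics/z1.png

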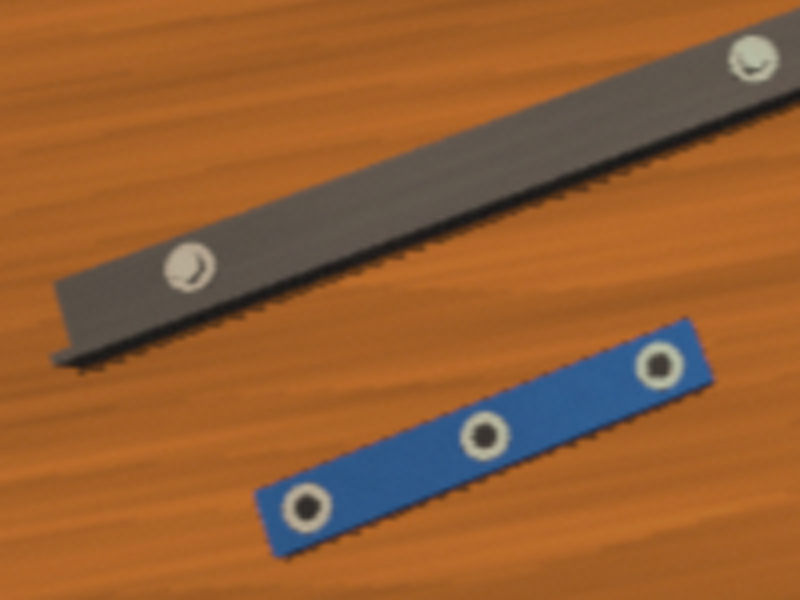

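View pics/z2.png

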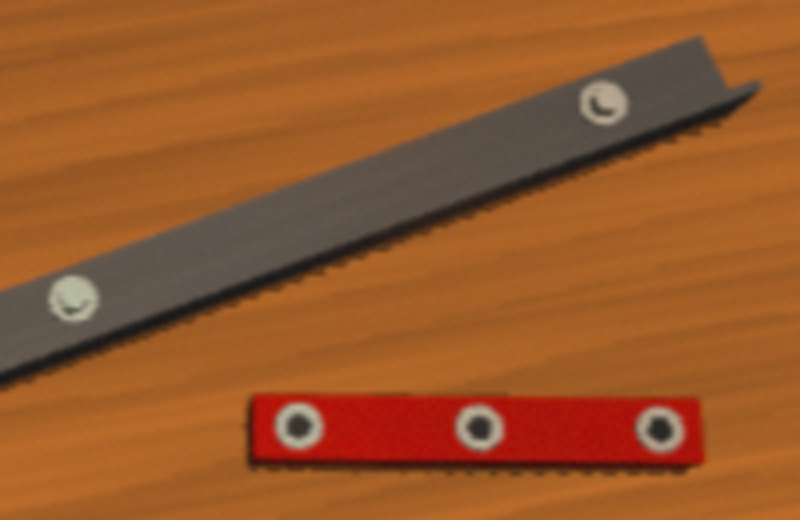

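```bash
cat >> h.py <<'E'
def A(p): return np.array([80+p[0]/4-.4,160+p[1]/4-.4])
def B(p): return np.array([250+p[0]/4-.4,100+p[1]/4-.4])
E
python3 - <<'E'
from h import *
print("blue holes",w("top",[A(p) for p in((307,507),(484,436),(659,366))],.02))
print("red holes",w("top",[B(p) for p in((298,426),(480,428),(661,430))],.02))
print("bolts",w("top",[A((190,266)),A((753,58)),B((604,103))],.007))
im=cv2.imread("pics/top0.png");g=im.max(2).astype(int)
for u in (150,230,300,360,400):
    v0=int(np.interp(u,[100,435],[245,120])); print(u,v0,g[v0-10:v0+10,u])
print("piston top",w("top",[324,312],.057))
E
```

```text
blue holes [[0.44071025 0.19010709]
 [0.4567458  0.11215213]
 [0.47284355 0.03350357]]
red holes [[ 0.52596746 -0.11904164]
 [ 0.51094868 -0.1984012 ]
 [ 0.49601155 -0.27730264]]
bolts [[ 0.55401651  0.23302672]
 [ 0.6046789  -0.03218332]
 [ 0.65492721 -0.29810628]]
150 226 [ 90  89  90  91  91  93  95  94  90  92  93  92  90  82  46  30  32  57
  91 110]
230 196 [ 97  97  96  93  94  95  95  96  96  94  95  97  97  93  60  34  32  54
  85 101]
300 170 [ 96  95  94  92  95  97  96  97  96  97  97  96  95  91  59  36  33  59
 103 154]
360 147 [ 93  94  96  93  93  92  94  94  93  92  90  94  92  92  78  56  44  48
  75 104]
400 133 [181 180 177 154  96  88 165 169 104  87  87  89  89  78  47  32  35  67
 104 157]
piston top [[ 0.35493698 -0.07536137]]
```

Run:
```python
from h import *
e=[(150,229.8),(230,199.8),(300,173.8),(360,151.2),(400,136.8)]
p=w("top",e,.03); d=np.polyfit(p[:,1],p[:,0],1); print("face top",p,d,np.degrees(np.arctan(d[0])))
e=[(150,233.2),(230,203.5),(300,177.1),(360,155)]
q=w("top",e,0.); print("face foot",q,np.polyfit(q[:,1],q[:,0],1))
a=np.arctan(-d[0]); X=np.array([np.cos(a),np.sin(a)]);Y=np.array([-np.sin(a),np.cos(a)])
# ends of top rim
E1=w("top",[A((60,360)),B((755,88))],.03);O=np.mean(E1,0);print("ends",E1,np.linalg.norm(E1[0]-E1[1]))
x0=np.mean(p@X)
for n,P in(("blue",(.4567,.1121)),("red",(.511,-.1984)),("b1",(.4407,.1901)),("b3",(.4728,.0335)),("r1",(.526,-.119)),("bolt",(.6047,-.0322)),("piston",(.3549,-.0754))):
    P=np.array(P);print(n,P@X-x0,(P-O)@Y)
print(np.degrees(a),x0)
```

```text
face top [[ 0.53646375  0.18721163]
 [ 0.56436899  0.04319096]
 [ 0.58917431 -0.08707296]
 [ 0.61165335 -0.20221066]
 [ 0.62574386 -0.28045068]] [-0.19143724  0.57248871] -10.837424769822547
face foot [[ 0.53529878  0.19604208]
 [ 0.56379708  0.04564366]
 [ 0.59035859 -0.09058616]
 [ 0.61279859 -0.21065573]] [-0.19102613  0.57271906]
ends [[ 0.51935751  0.28385455]
 [ 0.64214136 -0.35756016]] 0.6530610232685721
blue -0.09264620677429919 0.1696203113778397
red -0.09769577391438489 -0.1455514542860563
b1 -0.09369505567303049 0.2492375200452354
b3 -0.09161195514511089 0.08939500163354813
r1 -0.0680342867270054 -0.07038792471331119
bolt 0.025582457826979765 6.656513023157724e-05
piston -0.22788485971547973 0.004605170403882604
10.837424769822547 0.5622781668079102
```

```bash
cat >> h.py <<'E'
from scipy.spatial.transform import Rotation as Ro
a=np.radians(10.84);FX=np.array([np.cos(a),np.sin(a),0]);FY=np.array([-np.sin(a),np.cos(a),0])
def O(p): # fence coords -> world
    c=np.array([.5807,-.0369]); q=c+FX[:2]*(.5623-c@FX[:2]); return q+FX[:2]*p[0]+FY[:2]*p[1]
def fen(P):
    P=np.array(P)[:2]; return np.array([(P-O((0,0)))@FX[:2],(P-O((0,0)))@FY[:2]])
def go(fx,fy,z):
    o=r.get_obs();R=Ro.from_quat(o["tool_rot"],scalar_first=True).as_matrix()
    t=np.r_[O((fx,fy)),z]; ang=[]
    for s in(1,-1): ang.append(np.degrees(np.arctan2(R[:,0]@np.cross(R[:,2],s*FY),R[:,2]@(s*FY))))
    print("tool axes",np.round(R,3).tolist(),"pos",o["position"],"fen",fen(o["position"]),"target",t)
    print("delta cm tool",R.T@(t-o["position"])*100,"roll deg",ang,"F",o["wrist_force"])
E
python3 - <<'E'
from h import *
go(-.15,.17,.12)
E
```

```text
tool axes [[-0.001, -0.918, 0.398], [-0.001, 0.398, 0.918], [-1.0, 0.0, -0.001]] pos [0.20855712 0.48147172 0.23071577] fen [-0.26691538  0.5791098 ] target [0.40032635 0.10164992 0.12      ]
delta cm tool [ 11.09931167 -32.69658795 -27.21614529] roll deg [np.float64(-34.263477723694535), np.float64(145.73652227630546)] F [-1.14459657  0.01959803 -0.53307213]
```

Run:
```python
from h import *
print(w("scene",[[345,103],[385,100],[320,100],[235,110]],0.0))
```

```text
[[0.4417446  0.59987141]
 [0.52601142 0.69996571]
 [0.37188463 0.570679  ]
 [0.22024406 0.34980251]]
```

Request:
{"fn": "move_arm", "kwargs": {"gripper": [0,0,0,0,0,0,0,0], "xyz": [[0,-3.6,-3],[0,-3.6,-3],[0,-3.6,-3],[0,-3.6,-3],[0,-3.6,-3],[0,-3.6,-3],[0,-3.6,-3],[0,-3.6,-3]], "roll": [0,0,0,0,0,0,0,0]}}

```text
clock: 1.05
position: [0.378, 0.1453, 0.2314]
tool_rot: [0.591, -0.388, 0.591, 0.388]
wrist_force: [1.4, 0.5, 0.0]
finger_gap: 0.0855
```

Request:
{"fn": "move_arm", "kwargs": {"gripper": [0,0,0,0,0,0], "xyz": [[2,0,0],[2,0,0],[2,0,0],[2,0,0],[2,0,0],[0,0,0]], "roll": [-1.4,-1.4,-1.4,-1.4,-1.25,0]}}

```text
clock: 1.65
position: [0.3751, 0.1464, 0.1282]
tool_rot: [0.449, -0.543, 0.452, 0.546]
wrist_force: [-0.4, -0.4, -0.2]
finger_gap: 0.0853
```

Run:
```python
from h import *
go(-.15,.17,.03)
cv2.imwrite("pics/w1.png",r.grab_frame("wrist"))
cv2.imwrite("pics/t1.png",r.grab_frame("top"))
```

```text
tool axes [[-0.006, -0.982, -0.188], [-0.001, -0.187, 0.982], [-1.0, 0.006, -0.0]] pos [0.37514164 0.14644599 0.12822595] fen [-0.16631065  0.21873315] target [0.40032635 0.10164992 0.03      ]
delta cm tool [ 9.81274041 -1.69548438 -4.87118037] roll deg [np.float64(-0.03290915270311286), np.float64(179.9670908472969)] F [-0.43490192 -0.38456659 -0.198623  ]
```

View pics/w1.png

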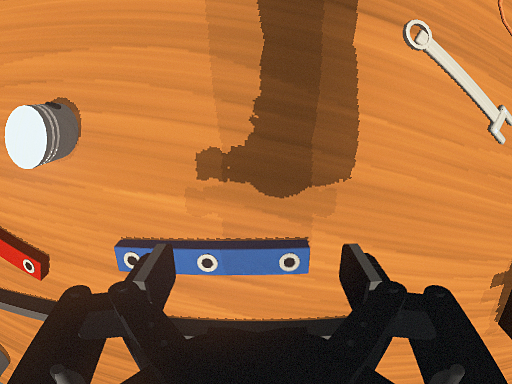

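View pics/t1.png

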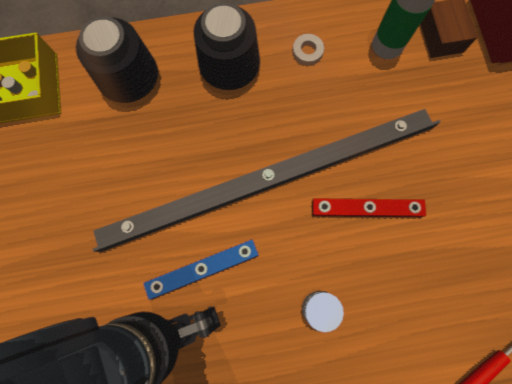

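Request:
{"fn": "move_arm", "kwargs": {"gripper": [0,0,0,0,0,0], "xyz": [[0,-0.5,-2.5],[0,-0.5,-2.4],[3.3,0,0],[3.3,0,0],[3.2,0,0],[0,0,0]], "roll": [0,0,0,0,0,0]}}

```text
clock: 2.35
position: [0.3934, 0.1005, 0.0304]
tool_rot: [0.449, -0.543, 0.453, 0.546]
wrist_force: [-0.9, -0.1, -0.7]
finger_gap: 0.0854
```

Request:
{"fn": "move_arm", "kwargs": {"gripper": [0,0,0,0], "xyz": [[1,0,0],[1,0,0],[0.4,0,0],[0,0,0]], "roll": [0,0,0,0]}}

```text
clock: 2.75
position: [0.3968, 0.1009, 0.0095]
tool_rot: [-0.451, 0.545, -0.451, -0.545]
wrist_force: [0.1, 0.1, -0.5]
finger_gap: 0.085
```

Run:
```python
from h import *
go(-.15,.17,.0)
cv2.imwrite("pics/w2.png",r.grab_frame("wrist"))
s=r.grab_frame("scene");cv2.imwrite("pics/s2.png",cv2.resize(s[100:250,130:330],None,fx=4,fy=4,interpolation=2))
```

```text
tool axes [[0.0, -0.982, -0.188], [0.0, -0.188, 0.982], [-1.0, -0.0, -0.0]] pos [0.39679097 0.10085206 0.00951982] fen [-0.15362235  0.16988126] target [0.40032635 0.10164992 0.        ]
delta cm tool [ 0.95207766 -0.36197987  0.01200357] roll deg [np.float64(-0.014664766455998395), np.float64(179.98533523354402)] F [ 0.07272711  0.10001257 -0.45575258]
```

View pics/w2.png

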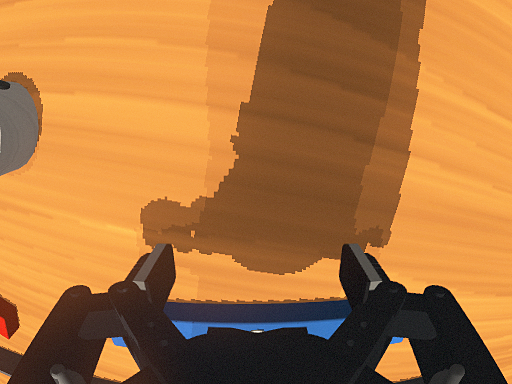

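View pics/s2.png

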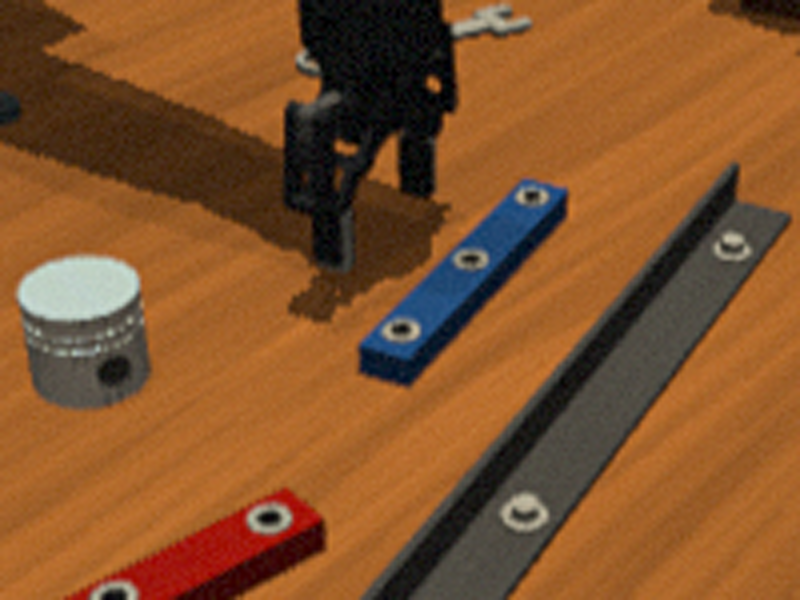

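Run:
```python
from h import *
for dx in(-.011,.011):
  for z in(0.,.0095,.0225):
    for dy in (-.043,-.057): 
        p=px("scene",np.r_[O((-.1536+dx,.17+dy)),z])[0]; print(dx,z,dy,(p-[130,100])*4)
```

```text
-0.011 0.0 -0.043 [320.72669618 292.40161198]
-0.011 0.0 -0.057 [307.29543167 304.40572382]
-0.011 0.0095 -0.043 [319.92609095 277.98715179]
-0.011 0.0095 -0.057 [306.41002554 289.9032091 ]
-0.011 0.0225 -0.043 [318.81586335 257.99810982]
-0.011 0.0225 -0.057 [305.18202457 269.78916005]
0.011 0.0 -0.043 [354.61617293 302.48144683]
0.011 0.0 -0.057 [341.44415944 314.69206074]
0.011 0.0095 -0.043 [354.00068937 288.0079865 ]
0.011 0.0095 -0.057 [340.74668769 300.13036556]
0.011 0.0225 -0.043 [353.14708514 267.93497757]
0.011 0.0225 -0.057 [339.77923366 279.93202691]
```

Request:
{"fn": "move_arm", "kwargs": {"gripper": [0,0,0,0], "xyz": [[0.8,0,0],[0.5,0,0],[0.2,0,0],[0,0,0]], "roll": [0,0,0,0]}}

```text
clock: 3.25
position: [0.3959, 0.1007, -0.0064]
tool_rot: [0.45, -0.545, 0.451, 0.545]
wrist_force: [-0.5, 0.4, 0.2]
finger_gap: 0.0854
```

Request:
{"fn": "move_arm", "kwargs": {"gripper": [0,0,0,0,0,0,0,0], "xyz": [[0,-1,0],[0,-1,0],[0,-0.7,0],[0,-0.5,0],[0,-0.5,0],[0,-0.5,0],[0,-0.5,0],[0,-0.5,0]], "roll": [0,0,0,0,0,0,0,0]}}

```text
clock: 4.05
position: [0.4476, 0.1106, -0.0061]
tool_rot: [0.45, -0.545, 0.451, 0.545]
wrist_force: [-2.1, -0.2, 0.3]
finger_gap: 0.0857
```

Run:
```python
from h import *
go(-.041,.17,-.0055)
s=r.grab_frame("scene");cv2.imwrite("pics/s3.png",cv2.resize(s[100:250,130:330],None,fx=4,fy=4,interpolation=2))
```

```text
tool axes [[-0.001, -0.982, -0.188], [-0.0, -0.188, 0.982], [-1.0, 0.001, 0.0]] pos [ 0.44760502  0.1105611  -0.00606569] fen [-0.10188906  0.16986061] target [ 0.50738137  0.12214923 -0.0055    ]
delta cm tool [-0.06125786 -6.08885637  0.01568   ] roll deg [np.float64(-0.016381065975584023), np.float64(179.9836189340244)] F [-2.14561246 -0.19464784  0.26307549]
```

View pics/s3.png

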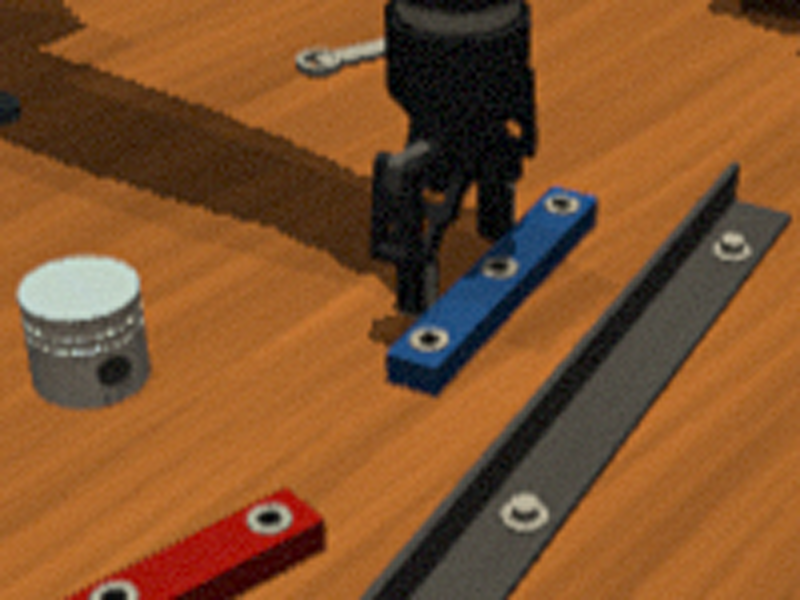

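The bar (middle hole at (497,266) in the crop) is being pushed squarely by both fingers. It stays parallel, with about 60 mm to go.

Request:
{"fn": "move_arm", "kwargs": {"gripper": [0,0,0,0,0,0,0,0], "xyz": [[0,-0.6,0],[0,-0.6,0],[0,-0.6,0],[0,-0.6,0],[0,-0.6,0],[0,-0.6,0],[0,-0.6,0],[0,-0.6,0]], "roll": [0,0,0,0,0,0,0,0]}}

```text
clock: 4.9
position: [0.4953, 0.1197, -0.0058]
tool_rot: [0.451, -0.545, 0.451, 0.545]
wrist_force: [-2.4, 0.1, -0.9]
finger_gap: 0.0856
```

Request:
{"fn": "move_arm", "kwargs": {"gripper": [0,0,0,0,0], "xyz": [[0,-0.3,0],[0,-0.3,0],[0,-0.2,0],[0,-0.1,0],[0,0,0]], "roll": [0,0,0,0,0]}}

```text
clock: 5.4
position: [0.5038, 0.1213, -0.0056]
tool_rot: [-0.451, 0.545, -0.451, -0.545]
wrist_force: [-1.2, -0.5, -0.6]
finger_gap: 0.0853
```

Run:
```python
from h import *
go(-.041,.17,-.0055)
s=r.grab_frame("scene");cv2.imwrite("pics/s4.png",cv2.resize(s[100:250,150:350],None,fx=4,fy=4,interpolation=2))
```

```text
tool axes [[0.0, -0.982, -0.188], [0.0, -0.188, 0.982], [-1.0, -0.0, -0.0]] pos [ 0.50382426  0.12127427 -0.00562884] fen [-0.04465819  0.16980964] target [ 0.50738137  0.12214923 -0.0055    ]
delta cm tool [-0.01276876 -0.36581837  0.01912277] roll deg [np.float64(-0.013525523043277686), np.float64(179.98647447695672)] F [-1.24520658 -0.46901131 -0.56428363]
```

View pics/s4.png

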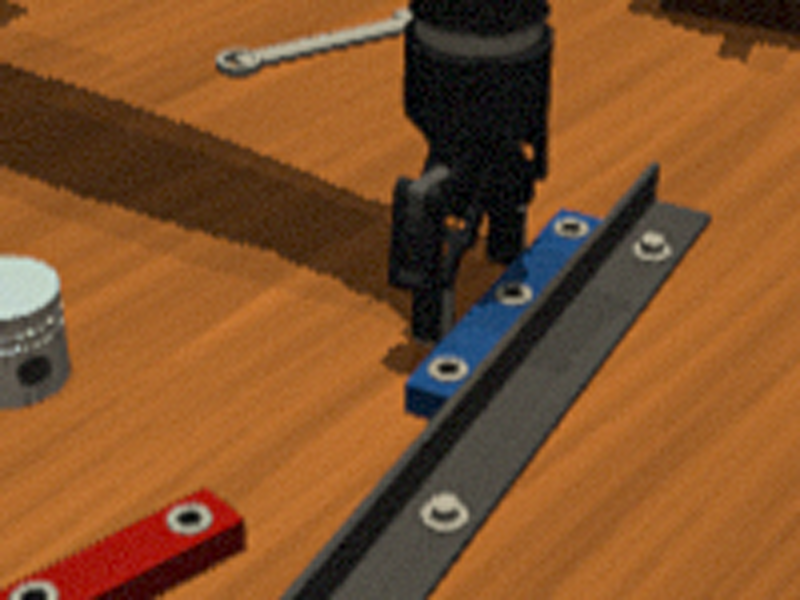

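Request:
{"fn": "move_arm", "kwargs": {"gripper": [0,0,0,0], "xyz": [[0,-0.1,0],[0,-0.1,0],[0,-0.1,0],[0,0,0]], "roll": [0,0,0,0]}}

```text
clock: 5.85
position: [0.5064, 0.1218, -0.0056]
tool_rot: [0.45, -0.545, 0.451, 0.545]
wrist_force: [-3.4, -0.6, 2.7]
finger_gap: 0.0853
```

Request:
{"fn": "move_arm", "kwargs": {"gripper": [0,0,0], "xyz": [[0,-0.1,0],[0,-0.1,0],[0,0,0]], "roll": [0,0,0]}}

```text
clock: 6.15
position: [0.5063, 0.1218, -0.0057]
tool_rot: [0.449, -0.544, 0.452, 0.546]
wrist_force: [-7.9, -1.4, 5.8]
finger_gap: 0.0852
```

Contact with the fence: the position has stopped advancing and the force is rising. I'll back off, rise and check.

Request:
{"fn": "move_arm", "kwargs": {"gripper": [0,0,0,0,0,0,0,0], "xyz": [[0,0.5,0],[0,1.5,0],[0,2,0],[0,2,0],[-3,2,0],[-4,2,0],[-4,2,0],[0,0,0]], "roll": [0,0,0,0,0,0,0,0]}}

```text
clock: 6.95
position: [0.3947, 0.1, 0.1111]
tool_rot: [-0.454, 0.549, -0.447, -0.541]
wrist_force: [1.7, 0.3, -0.1]
finger_gap: 0.0853
```

Run:
```python
from h import *
s=r.grab_frame("scene");cv2.imwrite("pics/s5.png",cv2.resize(s[100:250,150:350],None,fx=4,fy=4,interpolation=2))
s=r.grab_frame("top");cv2.imwrite("pics/t5.png",cv2.resize(s[160:310,80:280],None,fx=4,fy=4,interpolation=2))
s=s[100:230,250:450];cv2.imwrite("pics/t6.png",cv2.resize(s,None,fx=4,fy=4,interpolation=2))
a=cv2.imread("pics/top0.png")[185:225,305:430];print("red diff",cv2.absdiff(a,s[85:125,55:180]).mean())
print(r.get_obs()["wrist_force"],r.get_obs()["position"])
```

```text
red diff 6.097466666666667
[ 0.6191067  -0.03107582 -0.3172697 ] [0.39314772 0.0998849  0.10642793]
```

View pics/s5.png

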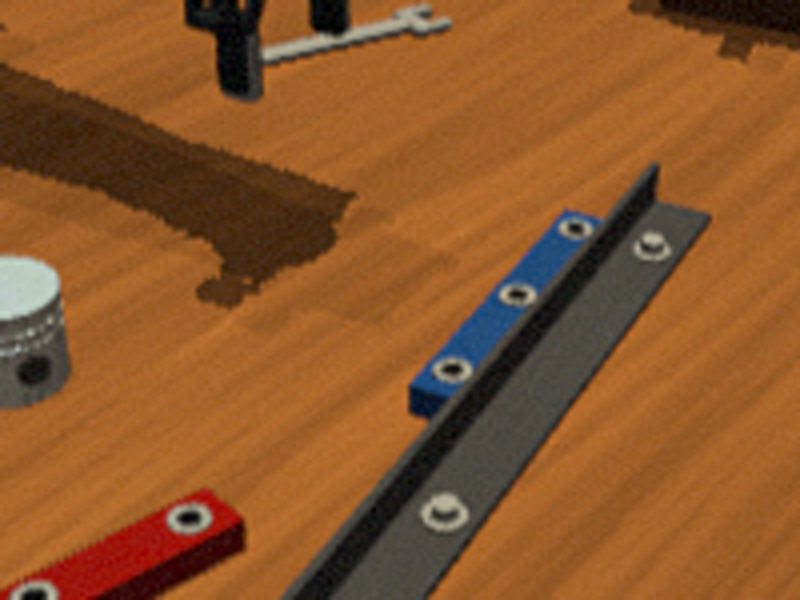

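View pics/t5.png

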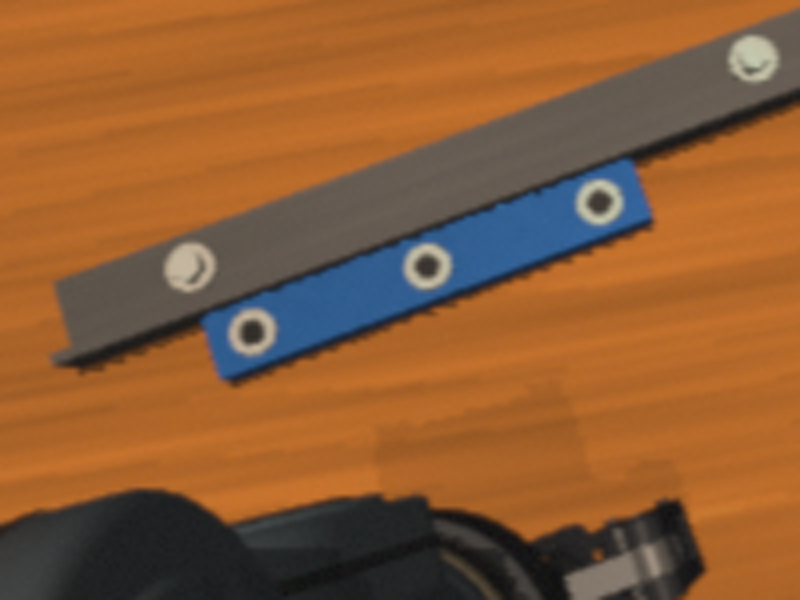

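Request:
{"fn": "move_arm", "kwargs": {"gripper": [0,0,0], "xyz": [[0,0,0],[0,0,0],[0,0,0]], "roll": [0,0,0]}}

```text
clock: 7.35
position: [0.3901, 0.0996, 0.1028]
tool_rot: [0.45, -0.544, 0.451, 0.546]
wrist_force: [0.5, 0.0, 0.1]
finger_gap: 0.0851
```

Run:
```python
from h import *
for p in((252,331),(428,266),(600,202)): print(fen(w("top",[A(p)],.02)[0]))
s=r.grab_frame("top");t=cv2.imread("pics/top0.png")
print("red mask then/now",[m["extent"] for m in r.masks_of("red_bar","top")][:1],"noise",cv2.absdiff(s[120:180,300:420],t[120:180,300:420]).mean(),"red",cv2.absdiff(s,t)[185:225,305:430].mean())
o=r.get_obs();print(o["position"],o["wrist_force"],abs(o["joint_velocities"]).max())
r.job_done()
```

```text
[-0.01437143  0.24928634]
[-0.01477161  0.16891444]
[-0.01496899  0.08878546]
red mask then/now [[308.3, 195.8, 425.0, 218.0]] noise 6.468101851851852 red 6.384266666666667
[0.39025403 0.09961212 0.10321938] [ 0.40581739 -0.02734479 -0.5201658 ] 0.005188941420093684
the job is handed in; nothing more can be done
```

The blue bar is flush against the fence and the job is handed in. I pushed it about 78 mm across the bench with both open fingers, each about 50 mm either side of its middle. I stopped when the fence resisted at about 8 N, then backed off and raised the gripper clear.

Last checks, from the top camera:

| Check | Measured | Limit |
|---|---|---|
| Bar centre, x from the fence face | -14.8 mm | -25 to -8 mm (flush is -15) |
| Bar centre along the fence | 169 mm from its middle | 235 mm |
| Bar skew to the fence | about 0.2° | 10° |

- **Red bar:** its part of the picture changed no more than plain image noise, so it did not move.
- **Arm:** it was still and about 100 mm above the bench, with almost no force at the wrist.
- **Time:** about 7.5 s of the 45 s allowed.

No check failed or disagreed. I judged by eye in the pictures that the bar lies flat and was never lifted; I did not measure it.

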